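# Pull the spent gas trap from the filter dock

### The job

The gas trap with the orange indicator is used up: first shut the gas supply of its dock by turning the red valve lever a quarter turn clockwise (seen from above) to its stop, square across the tube. Then pinch that trap's two blue catches, front and back, and draw it straight up until its underside is at least 10 cm above where it sat. Finish while holding it there by its pinched catches, upright and still, so that I can inspect the seals under it: do not put it down or let go, keep both green traps seated and leave everything else on the bench as it is.

Things in the scene. Friction and masses are not known exactly. Their poses are not given: they have to be found in the camera images.
- dock: Gas filter dock fixed to the bench: aluminium base 85 x 244 x 20 mm (x, y, z) with three bays at y = -80, 0, +80 mm, grey bay walls and steel keeper bars across the front and back of each bay, up to 53 mm above the bench. Origin: centre of its underside. x across the row (front is -x), y along it, z up. Brass inlet valve beyond its -y end, small gauge (top 103 mm high) at its +y end.
- shutoff (a joint): Angle of the red valve lever in rad, 0 = fully open (lever points along the dock's -y, in line with the tube), 1.57 = shut, at its stop (lever points along the dock's -x, square across the tube). It grows as the lever turns clockwise seen from above. It stays where it is left; turning it takes about 2 N at lever_grip.
- valve_axis (a point): Point on the upright turning axis of the valve, at the lever's mid height, 68 mm above the bench; fixed to the dock (190 mm from the dock's origin along its -y); axes as the dock's.
- lever_grip (a point): Grip point on the red lever, 60 mm out from valve_axis, at its mid height (68 mm above the bench). The red sleeve reaches from 28 to 84 mm out and is 12 mm wide and 14 mm tall. The lever points along this point's -y axis; x is across the lever, z up. Beneath the outer sleeve there is 20 mm or more free, down to the valve's end fitting and tube.
- trap_spent: The used-up trap: upright cassette 38 x 48 x 110 mm (x, y, z), 0.26 to 0.42 kg, orange window on top and orange strips at its corners and sides (good traps: green). It sits in one of the three bays with about 1.5 mm play, underside 20 mm above the bench. Origin: centre of its underside; z up; x from the front catch to the back catch; seated, its axes are parallel to the dock's.
- trap_spent_grip (a point): Point midway between the two finger pads of the used-up trap, 84 mm above its underside; axes as trap_spent. The ribbed blue pads stand at x = -30 and +30 mm (60 mm over both), are 24 mm wide (y) and reach from 64 to 98 mm above the underside; above them nothing sticks out beyond x = -19 and +19 mm.
- trap_spent_front (a joint): Travel of the front (-x) catch in m: 0 = out, its hook under the dock's keeper bar, so the trap cannot be drawn; 0.007 = fully in. The hook clears the bar from 0.005 on. It springs back; pressing takes 3 N at first, 8 N fully in, so a grip of 20 to 35 N pinches both catches home and holds the trap.
- trap_spent_back (a joint): The same for the back (+x) catch.
- trap_good1: Trap still good, green indicator, otherwise as trap_spent, in another bay. Leave it seated.
- trap_good2: Trap still good, green indicator, in the remaining bay. Leave it seated.
- spare_tray: White tray 100 x 170 x 22 mm fixed on the bench, origin under its centre. Bystander.
- spare_trap: New trap (green) lying on its side in the tray, 60 x 110 x 48 mm, origin under its middle. Bystander.
- vial_rack: White block rack 75 x 135 mm with sample vials, 52 mm tall, origin under its centre. Bystander.
- solvent: Amber solvent bottle, 70 mm across, 150 mm tall, origin under its centre. Bystander.
- septa_jar: Small glass jar, 52 mm across, 62 mm tall, origin under its centre. Bystander.
- wrench: Open-ended steel wrench 170 mm long, lying flat, 8 mm high, origin under its middle, along its x. Bystander.
- leak_detector: Grey hand-held leak detector lying flat, body 115 x 56 x 30 mm with a steel probe, 195 mm long in all, origin underneath. Bystander.
There are look-alikes about, which are no part of the job. Leave any yellow look-alike of the trap_spent alone.

How it is judged:
On the way, in this order (a step that is already met when the one before it is completed fails the run):
1. the gas supply valve is shut (within about 7 degrees of its stop) while the used-up trap is still in its bay (value of joint shutoff above 1.45 rad and height (world z) of trap_spent below 0.028 m), for 0.2 s.
2. both catches of the used-up trap are pinched in by the fingers while it is still in its bay (value of joint each of trap_spent_front, trap_spent_back above 0.0045 m and contact force between the fingers and trap_spent above 3 N and height (world z) of trap_spent below 0.028 m), for 0.05 s.
At the end, for the whole second after the job is handed in: Valve shut (within 7 degrees of its stop); the spent trap held by the fingers on its catches, both pressed in over 3 mm, its underside over 115 mm above the bench (95 mm above its seat), upright within 11 degrees, still, resting on nothing; both green traps seated within 8 mm (value of joint shutoff above 1.45 rad and height (world z) of trap_spent above 0.115 m and angle between trap_spent's own z axis and vertical below 0.2 rad and linear speed of trap_spent below 0.03 m/s and value of joint each of trap_spent_front, trap_spent_back above 0.003 m and contact force between the fingers and trap_spent above 3 N and contact force between trap_spent and dock below 0.1 N and contact force between trap_spent and trap_good1 below 0.1 N and contact force between trap_spent and trap_good2 below 0.1 N and distance of each of trap_good1, trap_good2 from where it was at the start of the episode below 0.008 m); the arm keeps its last pose, push and grip.
It fails at once if the used-up trap is drawn while the gas supply is open (height (world z) of trap_spent above 0.035 m and value of joint shutoff below 1.4 rad).
It fails at once if a green trap is moved in its bay or pulled (distance of any of trap_good1, trap_good2 from where it was at the start of the episode above 0.008 m).
It fails at once if something else on the bench is shifted by more than 20 mm (distance of any of spare_trap, vial_rack, solvent, septa_jar, wrench, leak_detector from where it was at the start of the episode above 0.02 m).
It also fails if it takes over 51 s, if anything falls off the work surface, if the arm or the gripper's body presses on something with over 40 N, if the wrist force passes 120 N, or if a joint passes its speed limit or range.

### The arm

A 6-joint arm with a two-finger parallel gripper is mounted at the origin on the work surface. World frame = base frame: x ahead of the robot, y to its left, z up, the work surface at z = 0. Lengths are in m, angles in rad, forces in N, time in s.
With the tool pointing down it reaches from about 0.35 to 0.775 m from the base axis. Payload 7.3 kg.
Tool frame: the origin (TCP) lies between the finger pads; the fingertips stand robot.tcp_to_tips ahead of it and the grasp point (between the pads) lies 2 mm behind it (robot.tcp_to_tips is the distance from the TCP to the fingertips, in m); y points along the fingers, x is the direction in which the jaws open and shut, and the axes are right-handed (so a half turn about y gives the same grasp; the last joint's range is limited). The gripper opens to 92 mm and grips with 3 to 60 N. Pads are 19 mm wide; open, the fingers measure 130 mm over their backs; the gripper's body (75 mm by 190 mm) begins 47 mm behind the grasp point.
Start: joints at [0.977, 0.342, 1.524, -0, 1.275, -0.146], TCP at [0.227, 0.473, 0.244] pointing down, gripper open.
Joint ranges: [-2.53, 2.53], [-0.77, 2.02], [0.04, 2.7], [-1, 4.14], [0.28, 2.66], [-3.11, 3.11]. Speed limits (rad/s): [2.57, 2.57, 3.14, 3.14, 3.14, 3.14].

### API

Orientations are given as [roll, pitch, yaw] about the fixed x, y, z axes, in that order (R = Rz(yaw) Ry(pitch) Rx(roll)).
In Python, from cell import status, read_camera, get_calibration, robot gives the robot as it stands.
- The arm moves only by the shell command python3 -m creep 'ROWS' [FORCE]. ROWS is JSON, a list of rows, each an object of numbers: "dx", "dy", "dz": the shift along the tool's x, y, z in m; "rx", "ry", "rz": the turn, a rotation vector about the tool's x, y, z in rad; "gripper": the opening, from 0 (shut) to 1 (fully open). A call has 1 to 20 rows; each row is the pose to reach, as a shift and turn from the pose commanded when the call began, along the tool's axes at that moment; what a row does not reach only later rows make up. A row lasts 1/8 s, in which the tool goes at most 62.5 mm and 10.7 degrees, less where a joint would pass 70% of its speed; a pose out of reach is approached as far as the arm can. A call with a gripper value outside its range is refused whole. The fingers move at their own pace and stop on an object; FORCE is the grip in N (left out, the last holds). Time passes only in rows, so rows that repeat a pose let the fingers close. It gives the time, the measured TCP pose, the force and the opening at its end, in the units of the state.
- status.observe(): the state, without advancing time (a new reading comes with each control period).
- read_camera(name): name is "side" or "top" or "wrist"; returns (picture, depth): 384x512x3 uint8, red, green, blue; 384x512 float32, m along the optical axis (not along the pixel's ray), 0 where there is no reading.
- get_calibration(name): a dict with "fx", "fy", "cx", "cy" (pixels), "D" ([k1, k2, p1, p2, k3] as OpenCV has them; the pictures are not rectified), "xyz" and "rotation" of the camera in the world; the wrist camera has in their place "mount" (4x4, takes a point from camera to tool coordinates, whose origin is the TCP and whose axes are the tool frame's). Camera axes: x right, y down, z forward; pixel columns grow to the right and rows downward; lengths in m; the calibration is good to about 2 mm. A picture is of the moment at which its call begins: read the wrist's pose just before it. get_calibration takes no time and is no camera call.
- robot.hand_in(): hands the job in, once; it reports no verdict.
The state is a dict: "time": time; "qpos": joint angles; "qvel": joint speeds; "joint_efforts": joint torques, N m; "tool_pos": TCP position; "tool_rot": TCP orientation; "contact_force": force on the tool from outside, world axes, zero at the start; "torque": the same for the moment, N m; "opening": finger opening in m.
Only numpy, scipy, OpenCV 4.12 (cv2) and the standard library are available. Lean on these libraries where they do the work, as an engineer would, in place of code of your own. Each camera call takes 0.05 s, during which the arm holds its last target.

## Working session

There is one attempt and no reset: what is moved stays moved. The work goes in short steps, Python scripts to look and compute and a shell command to move; the robot and the scene stay as the last step left them, time stands still between calls to the robot, and variables do not carry over. Pictures are saved under pics/ and viewed, and the job is handed in when it is done.

```bash
ls; mkdir -p pics
python3 - <<'E'
from cell import status, read_camera, get_calibration, robot
import cv2,numpy as np
print(status.observe()); print(robot.tcp_to_tips)
for n in ["side","top","wrist"]:
    p,d=read_camera(n); cv2.imwrite(f"pics/{n}0.png",p[:,:,::-1]); np.save(f"pics/{n}0.npy",d)
    print(n,get_calibration(n))
E
```

```text
pics
{'time': 0.0, 'qpos': array([ 9.77008942e-01,  3.42691073e-01,  1.52499367e+00, -1.71769369e-05,
        1.27539277e+00, -1.45990867e-01]), 'qvel': array([ 0.00146827, -0.00112434, -0.00154981,  0.00065577, -0.00056034,
        0.00052694]), 'joint_efforts': array([ 5.53555674e-04, -4.31243026e+01, -2.44223338e+01,  7.18810502e-02,
        5.55378338e-02, -1.04976680e-04]), 'tool_pos': array([0.22708522, 0.47293582, 0.24306952]), 'tool_rot': array([-1.57059657e+00,  1.47145229e-03,  1.12300497e+00]), 'contact_force': array([0.01904412, 0.7504857 , 0.3929232 ]), 'torque': array([ 0.02823183,  0.01160248, -0.03169364]), 'opening': 0.09174377568117338}
0.017
side {'fx': 419.86536018554636, 'fy': 419.86536018554636, 'cx': 260.3720180763607, 'cy': 192.8854940131203, 'D': array([-0.00930909,  0.        ,  0.        ,  0.        ,  0.        ]), 'xyz': array([-0.12160744, -1.10673531,  1.0172694 ]), 'rotation': array([-2.20309227,  0.00687715, -0.56194712])}
top {'fx': 409.5131774387827, 'fy': 409.5131774387827, 'cx': 259.959009102659, 'cy': 190.11452848102508, 'D': array([-0.14223399,  0.        ,  0.        ,  0.        ,  0.        ]), 'xyz': array([ 0.48743131, -0.02756737,  1.35078493]), 'rotation': array([-3.08476399,  0.01690696, -1.5959438 ])}
wrist {'fx': 299.5174160951288, 'fy': 299.5174160951288, 'cx': 253.24229499674806, 'cy': 185.88805580801733, 'D': array([-0.0025008,  0.       ,  0.       ,  0.       ,  0.       ]), 'mount': array([[ 9.99999952e-01,  1.93910271e-04, -2.42913252e-04,
         7.90672510e-04],
       [ 2.89041445e-04, -2.92776986e-01,  9.56180712e-01,
        -1.41407229e-01],
       [ 1.14293851e-04, -9.56180736e-01, -2.92777028e-01,
         8.00259933e-02],
       [ 0.00000000e+00,  0.00000000e+00,  0.00000000e+00,
         1.00000000e+00]])}
```

View pics/side0.png

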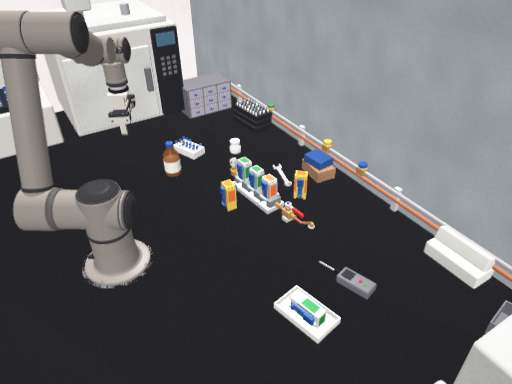

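View pics/top0.png

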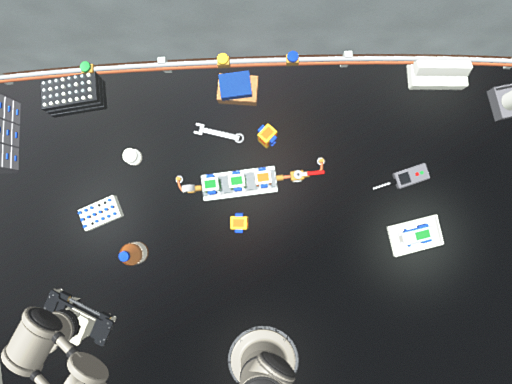

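View pics/wrist0.png

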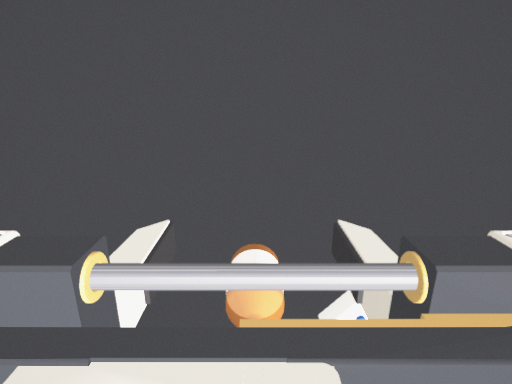

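The top view shows the dock at about (239,183), with green traps at (210,185) and (236,181) and the orange trap at (264,178). The red lever runs from (300,176) to (324,172). The yellow look-alikes are at (238,223) and (267,133). Next I'll measure all of these.

```bash
cat > h.py <<'E'
import numpy as np,cv2
from scipy.spatial.transform import Rotation as R
from cell import status, read_camera, get_calibration, robot
def pts(c,uv,d):
    K=np.array([[c['fx'],0,c['cx']],[0,c['fy'],c['cy']],[0,0,1]])
    n=cv2.undistortPoints(np.array(uv,float).reshape(-1,1,2),K,c['D']).reshape(-1,2)
    return np.c_[n,np.ones(len(n))]*np.array(d).reshape(-1,1)
def world(name,uv,d,Rm=None,t=None):
    c=get_calibration(name); p=pts(c,uv,d)
    if name=='wrist':
        M=c['mount']; p=p@M[:3,:3].T+M[:3,3]
    else:
        Rm,t=camR(c),c['xyz']
    return p@Rm.T+t
def camR(c):
    return R.from_euler('xyz',c['rotation']).as_matrix()
def cloud(name,d,Rm=None,t=None):
    v,u=np.mgrid[0:384,0:512]
    return world(name,np.c_[u.ravel(),v.ravel()],d.ravel(),Rm,t).reshape(384,512,3)
E
python3 - <<'E'
from h import *
print(get_calibration('top')['rotation'])
d=np.load('pics/top0.npy'); im=cv2.imread('pics/top0.png')
W=cloud('top',d); np.set_printoptions(precision=4,suppress=True)
print(W[300,200],W[178,264],W[181,236],W[185,210],W[172,318])
hsv=cv2.cvtColor(im,cv2.COLOR_BGR2HSV)
red=((hsv[...,0]<6)|(hsv[...,0]>174))&(hsv[...,1]>170)&(hsv[...,2]>100)
red[:150]=0;red[200:]=0;red[:,:280]=0;red[:,340:]=0
ys,xs=np.nonzero(red);print(len(ys),xs.min(),xs.max(),W[red].mean(0),W[red][:, 2].min()); P=W[red];print(P[np.argsort(P[:,1])])
m=(W[...,2]>0.118)&(W[...,2]<0.14); m[:,:195]=0;m[:,285:]=0;m[:160]=0;m[200:]=0
n,l,s,c=cv2.connectedComponentsWithStats(m.astype(np.uint8))
for i in range(1,n): print(s[i],W[l==i].mean(0), cv2.minAreaRect(W[l==i][:,:2].astype(np.float32)*1000))
b=(W[...,2]>0.013)&(W[...,2]<0.026); b[:,:190]=0;b[:,290:]=0;b[:155]=0;b[205:]=0
print(cv2.minAreaRect(W[b][:,:2].astype(np.float32)*1000))
cv2.imwrite('pics/topz.png',cv2.resize(im[120:240,165:345],None,fx=4.4,fy=4.4,interpolation=cv2.INTER_CUBIC))
im=cv2.imread('pics/side0.png');cv2.imwrite('pics/sidez.png',cv2.resize(im[130:240,200:340],None,fx=5,fy=5,interpolation=cv2.INTER_CUBIC))
W=cloud('side',np.load('pics/side0.npy'));print(W[300,200])
E
```

```text
[-3.08476399  0.01690696 -1.5959438 ]
[ 0.2061  0.2008 -0.0002] [ 0.5934 -0.0217  0.1292] [0.5862 0.062  0.135 ] [0.5767 0.1408 0.1303] [ 0.6127 -0.1911  0.0737]
32 308 324 [ 0.6135 -0.1873  0.0536] -0.003767006702911413
[[ 0.6228 -0.2207 -0.0005]
 [ 0.6192 -0.2202  0.0025]
 [ 0.6266 -0.218  -0.0038]
 [ 0.6257 -0.2133  0.0057]
 [ 0.6086 -0.2059  0.0799]
 [ 0.609  -0.2032  0.0762]
 [ 0.6092 -0.2002  0.0752]
 [ 0.6094 -0.1973  0.0739]
 [ 0.6099 -0.1947  0.0692]
 [ 0.6063 -0.194   0.0739]
 [ 0.6066 -0.1911  0.0719]
 [ 0.6093 -0.1907  0.0764]
 [ 0.6095 -0.1877  0.0752]
 [ 0.6156 -0.1876  0.0772]
 [ 0.6062 -0.1873  0.0771]
 [ 0.6162 -0.1851  0.0721]
 [ 0.6067 -0.1847  0.0729]
 [ 0.6159 -0.1816  0.0753]
 [ 0.6064 -0.1812  0.0764]
 [ 0.6235 -0.1804  0.0025]
 [ 0.6164 -0.179   0.0711]
 [ 0.6066 -0.1781  0.0754]
 [ 0.6239 -0.1774 -0.0002]
 [ 0.6165 -0.1758  0.0711]
 [ 0.6071 -0.1755  0.0707]
 [ 0.6236 -0.1738  0.0029]
 [ 0.6067 -0.1718  0.0759]
 [ 0.6244 -0.1711 -0.0034]
 [ 0.607  -0.1689  0.0735]
 [ 0.6238 -0.1671  0.0035]
 [ 0.6072 -0.166   0.0719]
 [ 0.6071 -0.1626  0.0744]]
[254 168  17  20 233] [ 0.5953 -0.0159  0.129 ] ((596.2743530273438, -16.209739685058594), (57.70595932006836, 47.606632232666016), 5.4985480308532715)
[228 171  17  21 237] [0.5879 0.0628 0.1292] ((587.9710083007812, 63.02604675292969), (59.49826431274414, 47.62297058105469), 5.925483703613281)
[202 175  18  20 234] [0.5794 0.1399 0.1288] ((579.158935546875, 140.17489624023438), (58.540809631347656, 48.59532928466797), 4.718684673309326)
((586.0194091796875, 80.74757385253906), (85.4935302734375, 278.70556640625), 5.810919761657715)
[ 0.1633 -0.2962  0.0005]
```

View pics/topz.png

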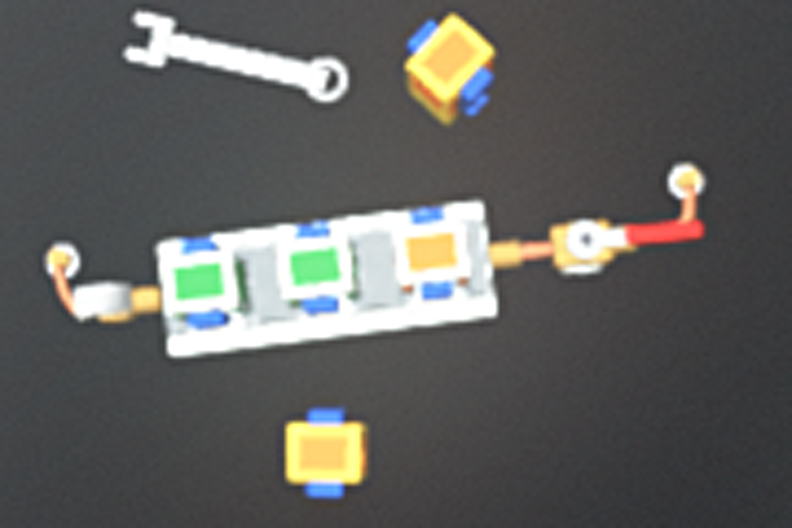

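View pics/sidez.png

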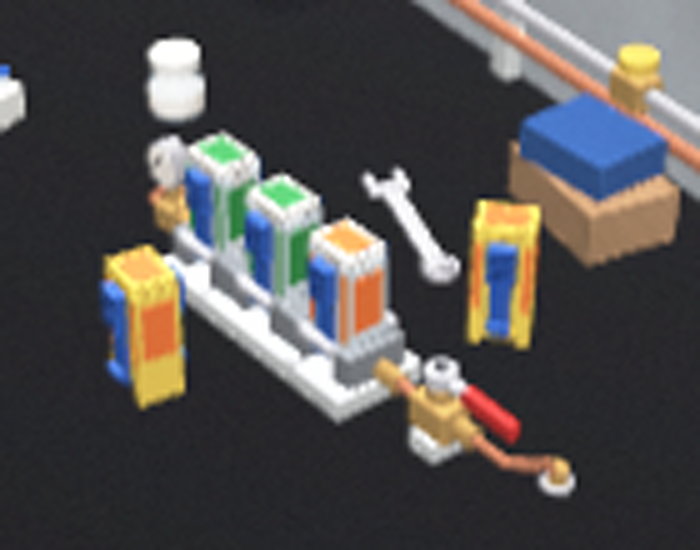

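The measurements agree with the sizes given. The dock yaw is about 0.102 rad, traps are 80 mm apart with tops at 0.129, and the lever top is at about 0.075. That puts valve_axis near (0.607,-0.127) and the 72 mm lever grip near (0.614,-0.199). I'll move above the lever.

```bash
python3 -m creep '[{"dx":-0.018,"dz":-0.026,"ry":0.04},{"dx":-0.044,"dz":-0.064,"ry":0.1},{"dx":-0.074,"dz":-0.109,"ry":0.17},{"dx":-0.105,"dz":-0.154,"ry":0.245},{"dx":-0.14,"dz":-0.205,"ry":0.33},{"dx":-0.175,"dz":-0.256,"ry":0.41},{"dx":-0.21,"dz":-0.307,"ry":0.49},{"dx":-0.245,"dz":-0.358,"ry":0.57},{"dx":-0.28,"dz":-0.41,"ry":0.65},{"dx":-0.315,"dz":-0.461,"ry":0.735,"dy":0.01},{"dx":-0.35,"dz":-0.512,"ry":0.82,"dy":0.015},{"dx":-0.381,"dz":-0.557,"ry":0.89,"dy":0.02},{"dx":-0.407,"dz":-0.595,"ry":0.95,"dy":0.023},{"dx":-0.425,"dz":-0.621,"ry":0.99,"dy":0.023},{"dx":-0.438,"dz":-0.64,"ry":1.021,"dy":0.023},{"dx":-0.438,"dz":-0.64,"ry":1.021,"dy":0.023},{"dx":-0.438,"dz":-0.64,"ry":1.021,"dy":0.023}]'
python3 - <<'E'
from h import *
np.set_printoptions(precision=4,suppress=True)
s=status.observe();print(s['tool_pos'],s['tool_rot'],s['qpos'],s['contact_force'])
p,d=read_camera('wrist');cv2.imwrite('pics/w1.png',p[:,:,::-1])
W=cloud('wrist',d,R.from_euler('xyz',s['tool_rot']).as_matrix(),s['tool_pos'])
np.save('pics/w1W.npy',W)
hsv=cv2.cvtColor(p,cv2.COLOR_RGB2HSV)
red=((hsv[...,0]<6)|(hsv[...,0]>174))&(hsv[...,1]>170)&(hsv[...,2]>60)&(d>0)
P=W[red];print(len(P));P=P[(P[:,2]>.072)&(P[:,2]<.08)];print(len(P),P.mean(0),cv2.minAreaRect(P[:,:2].astype(np.float32)*1000))
E
```

```text
[0.2271 0.473  0.2432] [-1.5706  0.0012  1.123 ] [ 0.977   0.3426  1.5248 -0.      1.2754 -0.146 ] [-0.2474 -0.0588  0.4549]
0
0 [nan nan nan] ((0.0, 0.0), (0.0, 0.0), 0.0)invalid input at $[0]: expected keys dx, dy, dz, rx, ry, rz, gripper
<stdin>:9: RuntimeWarning: Mean of empty slice.
  ret = um.true_divide(
```

View pics/w1.png

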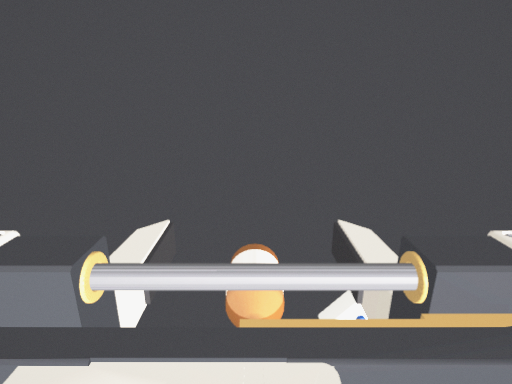

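The call was refused because every row needs all the keys, and the picture confirms the arm hasn't moved. I'll resend it with full rows.

```bash
python3 -m creep '[{"dx":-0.018,"dy":0,"dz":-0.026,"rx":0,"ry":0.04,"rz":0,"gripper":1},{"dx":-0.044,"dy":0,"dz":-0.064,"rx":0,"ry":0.1,"rz":0,"gripper":1},{"dx":-0.074,"dy":0,"dz":-0.109,"rx":0,"ry":0.17,"rz":0,"gripper":1},{"dx":-0.105,"dy":0,"dz":-0.154,"rx":0,"ry":0.245,"rz":0,"gripper":1},{"dx":-0.14,"dy":0,"dz":-0.205,"rx":0,"ry":0.33,"rz":0,"gripper":1},{"dx":-0.175,"dy":0,"dz":-0.256,"rx":0,"ry":0.41,"rz":0,"gripper":1},{"dx":-0.21,"dy":0,"dz":-0.307,"rx":0,"ry":0.49,"rz":0,"gripper":0.6},{"dx":-0.245,"dy":0,"dz":-0.358,"rx":0,"ry":0.57,"rz":0,"gripper":0.6},{"dx":-0.28,"dy":0,"dz":-0.41,"rx":0,"ry":0.65,"rz":0,"gripper":0.6},{"dx":-0.315,"dy":0.01,"dz":-0.461,"rx":0,"ry":0.735,"rz":0,"gripper":0.6},{"dx":-0.35,"dy":0.015,"dz":-0.512,"rx":0,"ry":0.82,"rz":0,"gripper":0.6},{"dx":-0.381,"dy":0.02,"dz":-0.557,"rx":0,"ry":0.89,"rz":0,"gripper":0.6},{"dx":-0.407,"dy":0.023,"dz":-0.595,"rx":0,"ry":0.95,"rz":0,"gripper":0.6},{"dx":-0.425,"dy":0.023,"dz":-0.621,"rx":0,"ry":0.99,"rz":0,"gripper":0.6},{"dx":-0.438,"dy":0.023,"dz":-0.64,"rx":0,"ry":1.021,"rz":0,"gripper":0.6},{"dx":-0.438,"dy":0.023,"dz":-0.64,"rx":0,"ry":1.021,"rz":0,"gripper":0.6},{"dx":-0.438,"dy":0.023,"dz":-0.64,"rx":0,"ry":1.021,"rz":0,"gripper":0.6}]' 20
python3 - <<'E'
from h import *
np.set_printoptions(precision=4,suppress=True)
s=status.observe();print(s['tool_pos'],s['tool_rot'],s['qpos'],s['contact_force'])
p,d=read_camera('wrist');cv2.imwrite('pics/w2.png',p[:,:,::-1])
W=cloud('wrist',d,R.from_euler('xyz',s['tool_rot']).as_matrix(),s['tool_pos'])
np.save('pics/w2W.npy',W)
hsv=cv2.cvtColor(p,cv2.COLOR_RGB2HSV)
red=((hsv[...,0]<6)|(hsv[...,0]>174))&(hsv[...,1]>170)&(hsv[...,2]>60)&(d>0)
P=W[red];print(len(P));P=P[(P[:,2]>.068)&(P[:,2]<.085)];print(len(P))
if len(P): print(P.mean(0),cv2.minAreaRect(P[:,:2].astype(np.float32)*1000))
E
```

```text
time: 2.33
tool_pos: [0.6141, -0.1978, 0.2204]
tool_rot: [-1.57, 0.001, 0.103]
contact_force: [0.3, 0.4, 0.2]
opening: 0.055
[ 0.6141 -0.1978  0.2204] [-1.5699  0.0007  0.1028] [-0.4305  0.584   1.1943  0.0004  1.3644 -0.5334] [0.3137 0.426  0.2153]
436
432
[ 0.6104 -0.1834  0.0748] ((610.7333984375, -181.20411682128906), (11.444245338439941, 54.72578811645508), 3.8962740898132324)
```

View pics/w2.png

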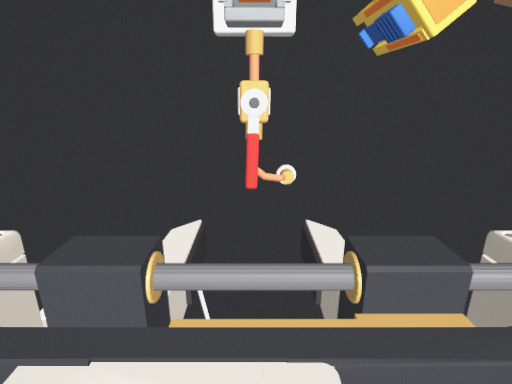

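The wrist view shows the lever between (252,135) and (252,188), with the valve hub at (254,102). The lever measures 11.4 x 54.7 mm with its top at 0.075, as expected. I'll descend over its outer sleeve and grip.

```bash
python3 -m creep '[{"dx":-0.001,"dy":0.03,"dz":0,"rx":0,"ry":0,"rz":0,"gripper":0.6},{"dx":-0.001,"dy":0.07,"dz":0,"rx":0,"ry":0,"rz":0,"gripper":0.6},{"dx":-0.001,"dy":0.11,"dz":0,"rx":0,"ry":0,"rz":0,"gripper":0.6},{"dx":-0.001,"dy":0.135,"dz":0,"rx":0,"ry":0,"rz":0,"gripper":0.6},{"dx":-0.001,"dy":0.146,"dz":0,"rx":0,"ry":0,"rz":0,"gripper":0.6},{"dx":-0.001,"dy":0.146,"dz":0,"rx":0,"ry":0,"rz":0,"gripper":0.6},{"dx":-0.001,"dy":0.146,"dz":0,"rx":0,"ry":0,"rz":0,"gripper":0.1},{"dx":-0.001,"dy":0.146,"dz":0,"rx":0,"ry":0,"rz":0,"gripper":0.0},{"dx":-0.001,"dy":0.146,"dz":0,"rx":0,"ry":0,"rz":0,"gripper":0.0},{"dx":-0.001,"dy":0.146,"dz":0,"rx":0,"ry":0,"rz":0,"gripper":0.0},{"dx":-0.001,"dy":0.146,"dz":0,"rx":0,"ry":0,"rz":0,"gripper":0.0}]' 12
python3 - <<'E'
from h import *
np.set_printoptions(precision=4,suppress=True)
s=status.observe();print(s['tool_pos'],s['tool_rot'],s['qpos'],s['contact_force'],s['opening'])
E
```

```text
time: 3.75
tool_pos: [0.6135, -0.1989, 0.0748]
tool_rot: [-1.571, 0.0, 0.102]
contact_force: [-0.0, 0.5, 0.5]
opening: 0.0121
[ 0.6135 -0.1989  0.0748] [-1.5709  0.0001  0.1019] [-0.4322  0.7189  1.3688 -0.0001  1.054  -0.534 ] [-0.0347  0.541   0.5363] 0.012140655696367703
```

The fingers stopped at 12.1 mm, which is the sleeve width, with hardly any force. I'll turn the lever clockwise along the arc (r = 72 mm), stopping before the end to check.

```bash
python3 -m creep '[{"dx":-0.0072,"dy":0,"dz":0.0004,"rx":0,"ry":0.1,"rz":0,"gripper":0},{"dx":-0.0178,"dy":0,"dz":0.0022,"rx":0,"ry":0.25,"rz":0,"gripper":0},{"dx":-0.028,"dy":0,"dz":0.0057,"rx":0,"ry":0.4,"rz":0,"gripper":0},{"dx":-0.0376,"dy":0,"dz":0.0106,"rx":0,"ry":0.55,"rz":0,"gripper":0},{"dx":-0.0464,"dy":0,"dz":0.0169,"rx":0,"ry":0.7,"rz":0,"gripper":0},{"dx":-0.0541,"dy":0,"dz":0.0245,"rx":0,"ry":0.85,"rz":0,"gripper":0},{"dx":-0.0606,"dy":0,"dz":0.0331,"rx":0,"ry":1.0,"rz":0,"gripper":0},{"dx":-0.0657,"dy":0,"dz":0.0426,"rx":0,"ry":1.15,"rz":0,"gripper":0},{"dx":-0.0694,"dy":0,"dz":0.0527,"rx":0,"ry":1.3,"rz":0,"gripper":0},{"dx":-0.0694,"dy":0,"dz":0.0527,"rx":0,"ry":1.3,"rz":0,"gripper":0}]' 12
python3 - <<'E'
from h import *
np.set_printoptions(precision=4,suppress=True)
s=status.observe();print(s['tool_pos'],s['tool_rot'],s['qpos'],s['contact_force'],s['torque'],s['opening'])
E
```

```text
time: 5.0
tool_pos: [0.539, -0.1527, 0.0748]
tool_rot: [-1.571, 0.001, -1.196]
contact_force: [-0.5, 2.5, 0.2]
opening: 0.012
[ 0.539  -0.1527  0.0748] [-1.5708  0.0005 -1.196 ] [-0.4131  0.5904  1.6332  0.0005  0.9183  0.7826] [-0.5068  2.4741  0.1789] [0.2235 0.1766 0.055 ] 0.011990873569406117
```

```bash
python3 -m creep '[{"dx":-0.005,"dy":0,"dz":0.0002,"rx":0,"ry":0.07,"rz":0,"gripper":0},{"dx":-0.01,"dy":0,"dz":0.0007,"rx":0,"ry":0.14,"rz":0,"gripper":0},{"dx":-0.0149,"dy":0,"dz":0.0016,"rx":0,"ry":0.21,"rz":0,"gripper":0},{"dx":-0.0192,"dy":0,"dz":0.0026,"rx":0,"ry":0.27,"rz":0,"gripper":0},{"dx":-0.0205,"dy":0,"dz":0.003,"rx":0,"ry":0.29,"rz":0,"gripper":0},{"dx":-0.0205,"dy":0,"dz":0.003,"rx":0,"ry":0.29,"rz":0,"gripper":0},{"dx":-0.0205,"dy":0,"dz":0.003,"rx":0,"ry":0.29,"rz":0,"gripper":0}]' 12
python3 - <<'E'
from h import *
np.set_printoptions(precision=4,suppress=True)
s=status.observe();print(s['tool_pos'],s['tool_rot'],s['contact_force'],s['torque'],s['opening'])
p,d=read_camera('side');cv2.imwrite('pics/s3.png',cv2.resize(p[130:240,200:340,::-1],None,fx=5,fy=5,interpolation=cv2.INTER_CUBIC))
E
```

```text
time: 5.88
tool_pos: [0.5344, -0.1334, 0.0747]
tool_rot: [-1.571, 0.0, -1.487]
contact_force: [-1.7, 0.3, 1.5]
opening: 0.0119
[ 0.5344 -0.1334  0.0747] [-1.571   0.0001 -1.4866] [-1.722   0.3102  1.5071] [0.149  0.5779 0.2142] 0.01191782100583673
```

View pics/s3.png

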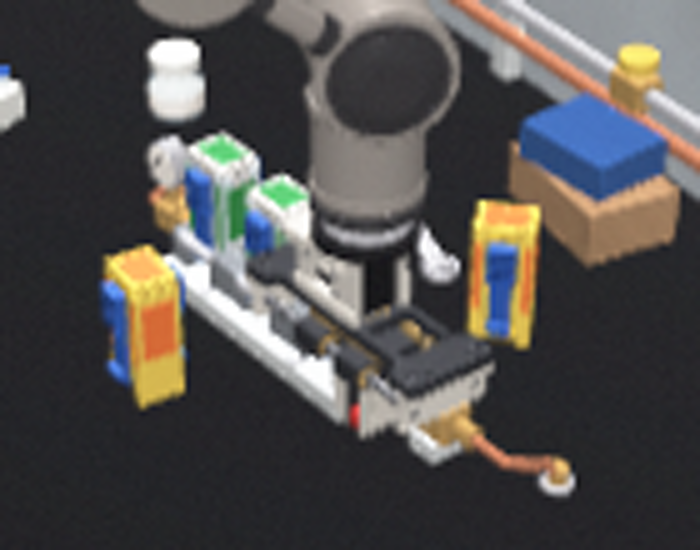

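The lever now appears square across the tube, but the contact force is too low to confirm it's on the stop. I'll push a little further until the stop resists.

```bash
python3 -m creep '[{"dx":-0.0022,"dy":0,"dz":0,"rx":0,"ry":0.03,"rz":0,"gripper":0},{"dx":-0.004,"dy":0,"dz":0,"rx":0,"ry":0.05,"rz":0,"gripper":0},{"dx":-0.004,"dy":0,"dz":0,"rx":0,"ry":0.05,"rz":0,"gripper":0}]' 12
python3 - <<'E'
from h import *
np.set_printoptions(precision=4,suppress=True)
s=status.observe();print(s['tool_pos'],s['tool_rot'],s['contact_force'],s['torque'],s['opening'])
E
```

```text
time: 6.3
tool_pos: [0.5348, -0.1329, 0.0749]
tool_rot: [-1.569, -0.006, -1.538]
contact_force: [-2.3, -14.9, -2.2]
opening: 0.0126
[ 0.5348 -0.1329  0.0749] [-1.569  -0.0057 -1.5381] [ -2.343  -14.9491  -2.2195] [-2.4708  0.5292  0.1878] 0.012617109301242125
```

The reaction of -15 N in y shows the lever is on its stop. I'll ease off, open the fingers and go straight up.

```bash
python3 -m creep '[{"dx":0.003,"dy":0,"dz":0,"rx":0,"ry":-0.05,"rz":0,"gripper":0.45},{"dx":0.003,"dy":0,"dz":0,"rx":0,"ry":-0.05,"rz":0,"gripper":0.45},{"dx":0.003,"dy":0,"dz":0,"rx":0,"ry":-0.05,"rz":0,"gripper":0.45},{"dx":0.003,"dy":0,"dz":0,"rx":0,"ry":-0.05,"rz":0,"gripper":0.45},{"dx":0.003,"dy":-0.02,"dz":0,"rx":0,"ry":-0.05,"rz":0,"gripper":0.45},{"dx":0.003,"dy":-0.05,"dz":0,"rx":0,"ry":-0.05,"rz":0,"gripper":0.45},{"dx":0.003,"dy":-0.1,"dz":0,"rx":0,"ry":-0.05,"rz":0,"gripper":0.45},{"dx":0.003,"dy":-0.15,"dz":0,"rx":0,"ry":-0.05,"rz":0,"gripper":0.45},{"dx":0.003,"dy":-0.165,"dz":0,"rx":0,"ry":-0.05,"rz":0,"gripper":0.45},{"dx":0.003,"dy":-0.165,"dz":0,"rx":0,"ry":-0.05,"rz":0,"gripper":0.45}]' 12
python3 - <<'E'
from h import *
np.set_printoptions(precision=4,suppress=True)
s=status.observe();print(s['tool_pos'],s['tool_rot'],s['contact_force'],s['opening'])
p,d=read_camera('wrist');cv2.imwrite('pics/w4.png',p[:,:,::-1])
W=cloud('wrist',d,R.from_euler('xyz',s['tool_rot']).as_matrix(),s['tool_pos'])
hsv=cv2.cvtColor(p,cv2.COLOR_RGB2HSV)
red=((hsv[...,0]<6)|(hsv[...,0]>174))&(hsv[...,1]>170)&(hsv[...,2]>60)&(d>0)
P=W[red];P=P[(P[:,2]>.068)&(P[:,2]<.085)];print(len(P))
if len(P): print(P.mean(0),cv2.minAreaRect(P[:,:2].astype(np.float32)*1000))
p,d=read_camera('top');cv2.imwrite('pics/t4.png',cv2.resize(p[120:240,165:345,::-1],None,fx=4.4,fy=4.4,interpolation=cv2.INTER_CUBIC))
E
```

```text
time: 7.55
tool_pos: [0.5345, -0.1322, 0.2402]
tool_rot: [-1.569, -0.001, -1.488]
contact_force: [0.2, -0.1, -0.3]
opening: 0.0414
[ 0.5345 -0.1322  0.2402] [-1.5693 -0.0006 -1.488 ] [ 0.1707 -0.0703 -0.2569] 0.041439145116082085
485
[ 0.5506 -0.1311  0.0749] ((550.584228515625, -130.68077087402344), (55.07265090942383, 10.66887092590332), 5.036447525024414)
```

View pics/w4.png

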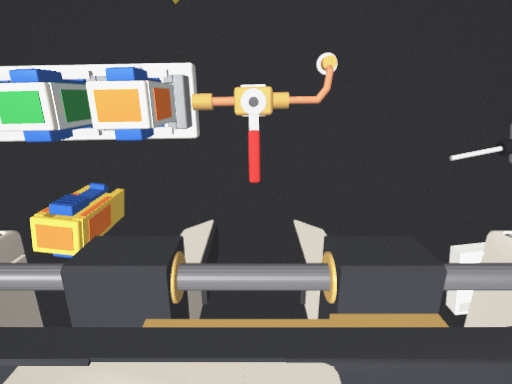

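View pics/t4.png

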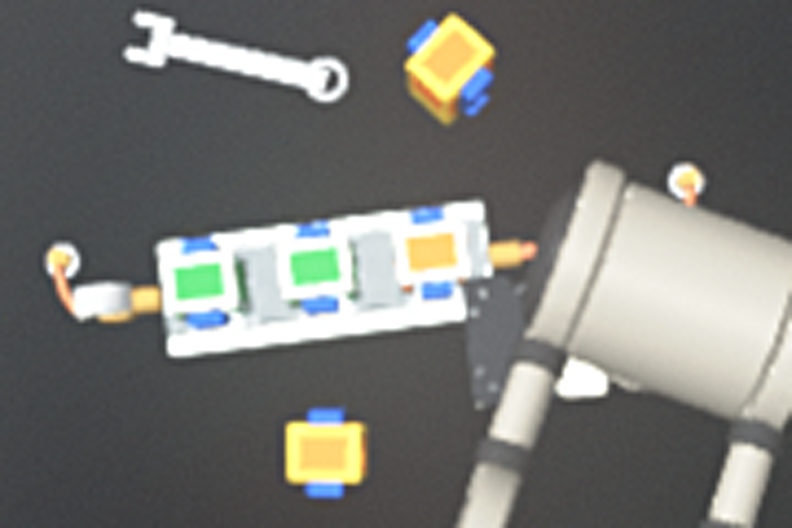

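The lever reads about 5.0 degrees across, against 5.8 degrees for the dock, so the valve is shut within about 1 degree. It runs straight down from the hub, (254,102) to (254,182), and the traps haven't moved. I'll turn the tool back to the dock yaw and stand off next to the orange trap to measure it.

```bash
python3 -m creep '[{"dx":-0.003,"dy":0,"dz":0.007,"rx":0,"ry":-0.1,"rz":0,"gripper":0.6},{"dx":-0.006,"dy":0,"dz":0.014,"rx":0,"ry":-0.27,"rz":0,"gripper":1},{"dx":-0.009,"dy":0,"dz":0.022,"rx":0,"ry":-0.45,"rz":0,"gripper":1},{"dx":-0.012,"dy":0,"dz":0.03,"rx":0,"ry":-0.63,"rz":0,"gripper":1},{"dx":-0.015,"dy":0,"dz":0.038,"rx":0,"ry":-0.81,"rz":0,"gripper":1},{"dx":-0.018,"dy":0,"dz":0.046,"rx":0,"ry":-0.99,"rz":0,"gripper":1},{"dx":-0.022,"dy":0,"dz":0.054,"rx":0,"ry":-1.17,"rz":0,"gripper":1},{"dx":-0.025,"dy":0,"dz":0.062,"rx":0,"ry":-1.35,"rz":0,"gripper":1},{"dx":-0.028,"dy":0,"dz":0.069,"rx":0,"ry":-1.5,"rz":0,"gripper":1},{"dx":-0.029,"dy":0,"dz":0.072,"rx":0,"ry":-1.59,"rz":0,"gripper":1},{"dx":-0.029,"dy":0,"dz":0.072,"rx":0,"ry":-1.59,"rz":0,"gripper":1},{"dx":-0.029,"dy":0,"dz":0.072,"rx":0,"ry":-1.59,"rz":0,"gripper":1}]'
python3 - <<'E'
from h import *
np.set_printoptions(precision=4,suppress=True)
s=status.observe();print(s['tool_pos'],s['tool_rot'],s['contact_force'],s['opening'])
p,d=read_camera('wrist');cv2.imwrite('pics/w5.png',p[:,:,::-1])
W=cloud('wrist',d,R.from_euler('xyz',s['tool_rot']).as_matrix(),s['tool_pos'])
m=(W[...,2]>.124)&(W[...,2]<.136)&(d>0)
n,l,st,c=cv2.connectedComponentsWithStats(m.astype(np.uint8))
for i in range(1,n):
    if st[i][4]>200: print(st[i],W[l==i].mean(0),cv2.minAreaRect(W[l==i][:,:2].astype(np.float32)*1000))
hsv=cv2.cvtColor(p,cv2.COLOR_RGB2HSV)
b=(hsv[...,0]>100)&(hsv[...,0]<125)&(hsv[...,1]>150)&(W[...,2]>.112)&(W[...,2]<.122)
n,l,st,c=cv2.connectedComponentsWithStats(b.astype(np.uint8))
for i in range(1,n):
    if st[i][4]>20: print('blue',st[i],W[l==i].mean(0),W[l==i].min(0),W[l==i].max(0))
E
```

```text
time: 9.15
tool_pos: [0.6032, -0.0974, 0.2385]
tool_rot: [-1.57, 0.002, 0.1]
contact_force: [-0.1, 0.2, -0.1]
opening: 0.0917
[ 0.6032 -0.0974  0.2385] [-1.57    0.0019  0.1001] [-0.1235  0.1507 -0.074 ] 0.0917379260552224
[230   0  52  17 813] [0.59   0.0437 0.1302] ((590.2142944335938, 43.958404541015625), (37.97395706176758, 9.648855209350586), 6.063741683959961)
[ 231   60   49   63 2977] [ 0.596  -0.0148  0.1306] ((596.0866088867188, -15.46170425415039), (38.03500747680664, 47.50899124145508), 5.776790618896484)
blue [218   0  11   3  32] [0.5645 0.0493 0.1156] [0.5604 0.0487 0.1122] [0.5685 0.0501 0.1188]
blue [282   0  11   3  31] [0.6137 0.0542 0.1156] [0.6099 0.0533 0.1127] [0.6178 0.0549 0.1184]
blue [219  78  12  29 309] [ 0.5711 -0.0183  0.1183] [ 0.5655 -0.0296  0.1162] [ 0.5762 -0.0066  0.1202]
blue [279  79  13  28 314] [ 0.6208 -0.0133  0.1182] [ 0.6154 -0.0247  0.1161] [ 0.6261 -0.0024  0.1203]
```

View pics/w5.png

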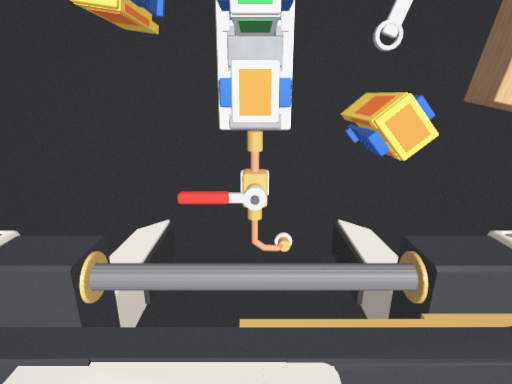

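The orange trap's top is at (255,92), centred at world (0.596,-0.0157) with yaw 5.78 degrees and top at 0.1305. It measures 38.0 x 47.5 mm, all as expected, and the top camera agrees. I'll move over it and descend with the jaws open.

```bash
python3 -m creep '[{"dx":0,"dy":0,"dz":0.015,"rx":0,"ry":0,"rz":0,"gripper":1},{"dx":0.001,"dy":0,"dz":0.045,"rx":0,"ry":0,"rz":0,"gripper":1},{"dx":0.001,"dy":0,"dz":0.072,"rx":0,"ry":0,"rz":0,"gripper":1},{"dx":0.001,"dy":0,"dz":0.082,"rx":0,"ry":0,"rz":0,"gripper":1},{"dx":0.001,"dy":0,"dz":0.082,"rx":0,"ry":0,"rz":0,"gripper":1},{"dx":0.001,"dy":0.02,"dz":0.082,"rx":0,"ry":0,"rz":0,"gripper":1},{"dx":0.001,"dy":0.06,"dz":0.082,"rx":0,"ry":0,"rz":0,"gripper":1},{"dx":0.001,"dy":0.1,"dz":0.082,"rx":0,"ry":0,"rz":0,"gripper":1},{"dx":0.001,"dy":0.125,"dz":0.082,"rx":0,"ry":0,"rz":0,"gripper":1},{"dx":0.001,"dy":0.136,"dz":0.082,"rx":0,"ry":0,"rz":0,"gripper":1},{"dx":0.001,"dy":0.136,"dz":0.082,"rx":0,"ry":0,"rz":0,"gripper":1},{"dx":0.001,"dy":0.136,"dz":0.082,"rx":0,"ry":0,"rz":0,"gripper":1}]'
python3 - <<'E'
from h import *
np.set_printoptions(precision=4,suppress=True)
s=status.observe();print(s['tool_pos'],s['tool_rot'],s['contact_force'],s['opening'])
p,d=read_camera('wrist');cv2.imwrite('pics/w6.png',p[:,:,::-1])
p,d=read_camera('side');cv2.imwrite('pics/s6.png',cv2.resize(p[130:240,200:340,::-1],None,fx=5,fy=5,interpolation=cv2.INTER_CUBIC))
E
```

```text
time: 10.7
tool_pos: [0.5971, -0.0161, 0.105]
tool_rot: [-1.571, -0.002, 0.102]
contact_force: [0.2, -0.2, -0.2]
opening: 0.0918
[ 0.5971 -0.0161  0.105 ] [-1.5714 -0.0023  0.1017] [ 0.2464 -0.2286 -0.2164] 0.0917848533375119
```

View pics/w6.png

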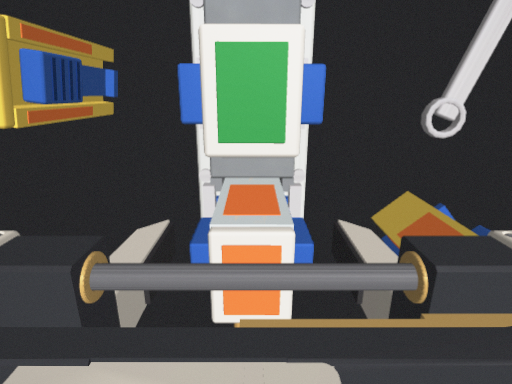

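View pics/s6.png

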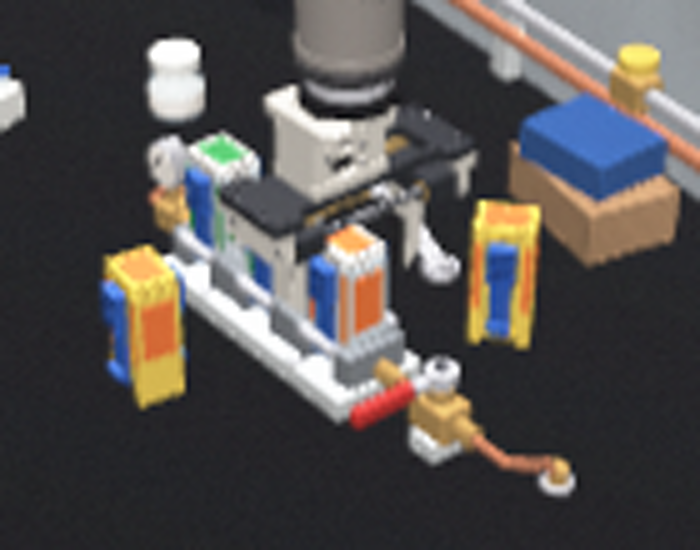

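The orange trap sits centrally between the open fingers in the wrist view, with its pads at x = 205 and 298 and the fingers at 140 and 365. The side view shows the lever across the tube. I'll close with 28 N.

```bash
python3 -m creep '[{"dx":0,"dy":0.002,"dz":0,"rx":0,"ry":0,"rz":0,"gripper":0.75},{"dx":0,"dy":0.002,"dz":0,"rx":0,"ry":0,"rz":0,"gripper":0.65},{"dx":0,"dy":0.002,"dz":0,"rx":0,"ry":0,"rz":0,"gripper":0.3},{"dx":0,"dy":0.002,"dz":0,"rx":0,"ry":0,"rz":0,"gripper":0.3},{"dx":0,"dy":0.002,"dz":0,"rx":0,"ry":0,"rz":0,"gripper":0.3},{"dx":0,"dy":0.002,"dz":0,"rx":0,"ry":0,"rz":0,"gripper":0.3},{"dx":0,"dy":0.002,"dz":0,"rx":0,"ry":0,"rz":0,"gripper":0.3},{"dx":0,"dy":0.002,"dz":0,"rx":0,"ry":0,"rz":0,"gripper":0.3}]' 28
python3 - <<'E'
from h import *
np.set_printoptions(precision=4,suppress=True)
s=status.observe();print(s['tool_pos'],s['tool_rot'],s['contact_force'],s['opening'])
E
```

```text
time: 11.8
tool_pos: [0.5963, -0.0157, 0.1021]
tool_rot: [-1.571, -0.0, 0.102]
contact_force: [-1.4, -0.2, 5.0]
opening: 0.0432
[ 0.5963 -0.0157  0.1021] [-1.5708 -0.0003  0.102 ] [-1.4476 -0.2101  5.0387] 0.04319829581511976
```

The opening is 43.2 mm, less than the 46 mm expected for fully pinched catches, so I'll look before lifting.

Run:
```python
from h import *
np.set_printoptions(precision=4,suppress=True)
s=status.observe();
p,d=read_camera('wrist');cv2.imwrite('pics/w7.png',cv2.resize(p[150:330,90:420,::-1],None,fx=2.4,fy=2.4))
W=cloud('wrist',d,R.from_euler('xyz',s['tool_rot']).as_matrix(),s['tool_pos'])
m=(W[...,2]>.124)&(W[...,2]<.136)&(d>0)
n,l,st,c=cv2.connectedComponentsWithStats(m.astype(np.uint8))
for i in range(1,n):
    if st[i][4]>200: print(st[i],W[l==i].mean(0),cv2.minAreaRect(W[l==i][:,:2].astype(np.float32)*1000))
p,d=read_camera('side');cv2.imwrite('pics/s7.png',cv2.resize(p[150:230,230:320,::-1],None,fx=7,fy=7,interpolation=cv2.INTER_CUBIC))
s=status.observe();print(s['opening'],s['contact_force'])
```

```text
[  199    24   110   136 14007] [0.588  0.0653 0.1307] ((588.215576171875, 63.75149154663086), (38.262413024902344, 47.93360900878906), 5.926524639129639)
[ 209  230   90   33 2886] [0.5945 0.0032 0.1299] ((594.6127319335938, 1.76116943359375), (38.136260986328125, 14.56788444519043), 5.605072498321533)
[ 212  290   84   29 2397] [ 0.5974 -0.0251  0.1308] ((597.396728515625, -25.647491455078125), (38.135372161865234, 17.77722930908203), 4.800945281982422)
0.04325591929826695 [-1.8227  0.4963  6.0222]
```

View pics/w7.png

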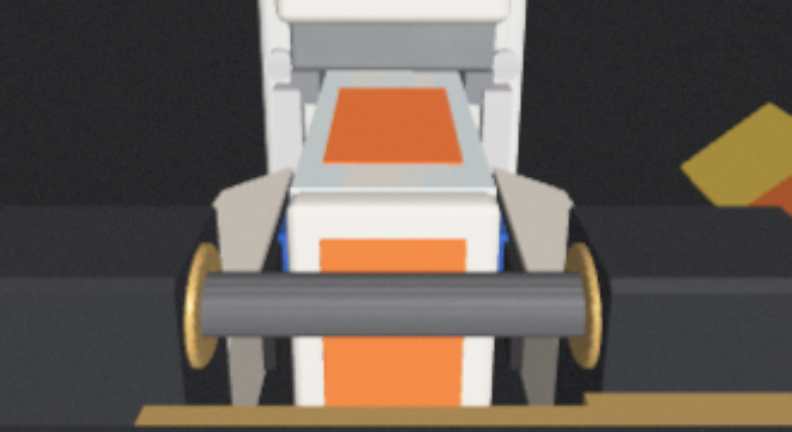

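View pics/s7.png

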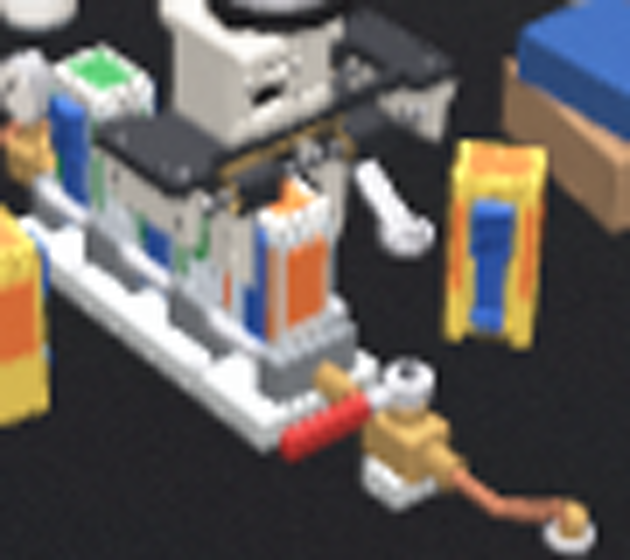

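Both catches are pinched symmetrically by the fingers, the trap is still seated with its top at 0.130, and the lever stays shut. I'll lift a little first and watch the force.

```bash
python3 -m creep '[{"dx":0,"dy":-0.002,"dz":0,"rx":0,"ry":0,"rz":0,"gripper":0.3},{"dx":0,"dy":-0.005,"dz":0,"rx":0,"ry":0,"rz":0,"gripper":0.3},{"dx":0,"dy":-0.008,"dz":0,"rx":0,"ry":0,"rz":0,"gripper":0.3},{"dx":0,"dy":-0.008,"dz":0,"rx":0,"ry":0,"rz":0,"gripper":0.3}]' 28
python3 - <<'E'
from h import *
np.set_printoptions(precision=4,suppress=True)
s=status.observe();print(s['tool_pos'],s['tool_rot'],s['contact_force'],s['opening'])
p,d=read_camera('wrist')
W=cloud('wrist',d,R.from_euler('xyz',s['tool_rot']).as_matrix(),s['tool_pos'])
print(np.median(W[240:260,225:280],axis=(0,1)),np.median(W[300:312,225:280],axis=(0,1)),np.median(W[60:120,220:285],axis=(0,1)))
E
```

```text
time: 12.4
tool_pos: [0.5964, -0.0157, 0.1098]
tool_rot: [-1.571, -0.0, 0.102]
contact_force: [-0.2, -0.4, -2.8]
opening: 0.0433
[ 0.5964 -0.0157  0.1098] [-1.5708 -0.0003  0.102 ] [-0.2029 -0.4093 -2.8346] 0.04330929527994287
[0.594  0.0021 0.1383] [ 0.5969 -0.0258  0.1387] [0.5875 0.066  0.1311]
```

The trap rose 8 mm with the tool, the load is about 3 N (its weight) and the green trap hasn't moved. I'll draw it the rest of the way.

```bash
python3 -m creep '[{"dx":0,"dy":-0.006,"dz":0,"rx":0,"ry":0,"rz":0,"gripper":0.3},{"dx":0,"dy":-0.016,"dz":0,"rx":0,"ry":0,"rz":0,"gripper":0.3},{"dx":0,"dy":-0.028,"dz":0,"rx":0,"ry":0,"rz":0,"gripper":0.3},{"dx":0,"dy":-0.042,"dz":0,"rx":0,"ry":0,"rz":0,"gripper":0.3},{"dx":0,"dy":-0.056,"dz":0,"rx":0,"ry":0,"rz":0,"gripper":0.3},{"dx":0,"dy":-0.07,"dz":0,"rx":0,"ry":0,"rz":0,"gripper":0.3},{"dx":0,"dy":-0.084,"dz":0,"rx":0,"ry":0,"rz":0,"gripper":0.3},{"dx":0,"dy":-0.098,"dz":0,"rx":0,"ry":0,"rz":0,"gripper":0.3},{"dx":0,"dy":-0.11,"dz":0,"rx":0,"ry":0,"rz":0,"gripper":0.3},{"dx":0,"dy":-0.118,"dz":0,"rx":0,"ry":0,"rz":0,"gripper":0.3},{"dx":0,"dy":-0.123,"dz":0,"rx":0,"ry":0,"rz":0,"gripper":0.3},{"dx":0,"dy":-0.125,"dz":0,"rx":0,"ry":0,"rz":0,"gripper":0.3},{"dx":0,"dy":-0.125,"dz":0,"rx":0,"ry":0,"rz":0,"gripper":0.3},{"dx":0,"dy":-0.125,"dz":0,"rx":0,"ry":0,"rz":0,"gripper":0.3},{"dx":0,"dy":-0.125,"dz":0,"rx":0,"ry":0,"rz":0,"gripper":0.3},{"dx":0,"dy":-0.125,"dz":0,"rx":0,"ry":0,"rz":0,"gripper":0.3}]' 28
python3 - <<'E'
from h import *
np.set_printoptions(precision=4,suppress=True)
s=status.observe();print(s['tool_pos'],s['tool_rot'],s['contact_force'],s['opening'],abs(s['qvel']).max())
p,d=read_camera('wrist');cv2.imwrite('pics/w9.png',p[:,:,::-1])
W=cloud('wrist',d,R.from_euler('xyz',s['tool_rot']).as_matrix(),s['tool_pos'])
print(np.median(W[240:260,225:280],axis=(0,1)),np.median(W[300:312,225:280],axis=(0,1)))
p,d=read_camera('side');cv2.imwrite('pics/s9.png',cv2.resize(p[100:240,200:340,::-1],None,fx=4.2,fy=4.2,interpolation=cv2.INTER_CUBIC))
W=cloud('side',d)
E
```

```text
time: 14.45
tool_pos: [0.5962, -0.0157, 0.2346]
tool_rot: [-1.571, 0.0, 0.102]
contact_force: [-0.4, -0.5, -2.2]
opening: 0.0431
[ 0.5962 -0.0157  0.2346] [-1.5707  0.0002  0.102 ] [-0.3781 -0.5094 -2.1803] 0.04307836937330502 0.0027133858111145197
[0.5938 0.0019 0.2631] [ 0.5967 -0.0258  0.2634]
```

View pics/s9.png

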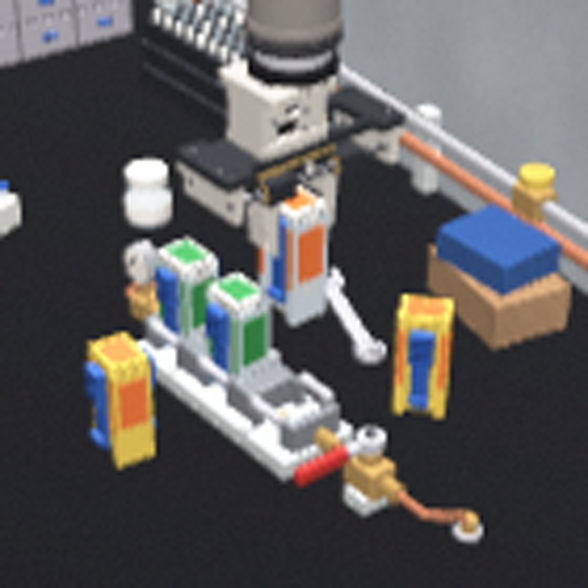

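View pics/w9.png

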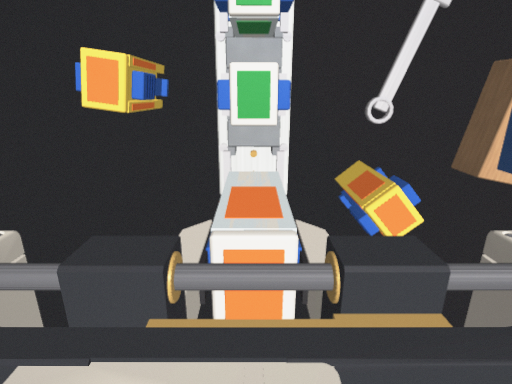

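The side view shows the orange trap at (300,260) hanging upright above its empty bay, both green traps seated and the lever across the tube. The trap's top is at 0.263, so its underside is at about 0.153, which is 133 mm above its seat, and the arm is still. I'll hand it in.

```bash
python3 -c "
from cell import robot,status
print(robot.hand_in()); s=status.observe(); print(s['time'],s['tool_pos'],s['opening'],s['contact_force'])"
```

```text
the job is handed in; nothing more can be done
None
the job is handed in; nothing more can be done
```

I shut the gas valve, then drew the orange trap out by its two pinched catches. I handed the job in at about 14.5 s of the 51 s allowed, with the arm holding the trap over its bay. The hand-in gives no verdict.

**Checks at hand-in:**
- **Valve:** I turned the lever clockwise until its stop pushed back with about 15 N. Seen by the wrist camera, it lay within about 1 degree of square across the tube.
- **Trap:** its underside is about 153 mm above the bench (133 mm above its seat). It hangs level and still, and the load is about 2–3 N, roughly its weight.
- **Green traps and bench:** both green traps are seated, and nothing else in the last pictures looked shifted.

**What disagreed or went wrong:**
- **Grip opening:** it read 43 mm, below the 46 mm expected with both catches fully in. The pictures showed an even pinch and the trap came free without resistance, so I went on; I could not read the catch travel itself.
- **Camera positions:** the top and wrist cameras placed the lever about 2 mm apart, which is within their calibration.
- **First move:** my first command was refused for missing values, and the arm did not move.

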